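# Gauge the bore in the coaster rack

### The arm

A 6-joint arm with a two-finger parallel gripper is mounted at the origin on the work surface. World frame = base frame: x ahead of the robot, y to its left, z up, the work surface at z = 0. Lengths are in m, angles in rad, forces in N, time in s.
With the tool pointing down it reaches from about 0.325 to 0.85 m from the base axis. Payload 15.5 kg.
Tool frame: the origin (TCP) lies on the centre line of the jaws, within the pads' length; the fingertips stand 17 mm ahead of it and the grasp point (between the pads) lies 2 mm behind it (robot.tip_reach is the distance from the TCP to the fingertips, in m); x points along the fingers, y is the direction in which the jaws open and shut, and the axes are right-handed (so a half turn about x gives the same grasp; the last joint's range is limited). The gripper opens to 91 mm and grips with 3 to 60 N. Pads are 32 mm wide; open, the fingers measure 118 mm over their backs; the gripper's body (76 mm by 178 mm) begins 60 mm behind the grasp point.
Start: joints at [-1.226, 0.494, 1.345, -0, 1.302, -0.096], TCP at [0.266, -0.566, 0.231] pointing down, gripper open.
Joint ranges: [-2.91, 2.91], [-0.82, 2.16], [0.22, 2.67], [-1.22, 4.37], [0.12, 2.79], [-3.08, 3.08]. Speed limits (rad/s): [1.89, 1.89, 2.57, 3.01, 3.01, 3.01].

### API

Orientations are given as a 3x3 rotation matrix whose columns are the frame's x, y, z axes.
In Python, from rig import robot, viewer gives the robot as it stands.
- The arm moves only by the tool send_rows, never from a script. Its argument "moves" is a list of rows, each a list of 7 numbers: the shift along the tool's x, y, z in mm, then the turn, a rotation vector about the tool's x, y, z in degrees, then the opening, from 0 (shut) to 1 (fully open). In form: [[tx, ty, tz, wx, wy, wz, gripper], ...]. A call has 1 to 20 rows; each row shifts and turns the pose as measured when the row begins, along the tool's axes as they then stand; what a row does not reach is not made up. A row lasts 1/10 s, in which the tool goes at most 50 mm and 8.59 degrees, less where a joint would pass 70% of its speed; a pose out of reach is approached as far as the arm can. A call with a gripper value outside its range is refused whole. The fingers move at their own pace and stop on an object; the grip force is fixed at half the most. Time passes only in rows, so rows that do not move let the fingers close. It gives the time, the measured TCP pose, the force and the opening at its end, in the units of the state.
- robot.sense(): the state, without advancing time (a new reading comes with each control period).
- viewer.read_camera(name): name is "side" or "top"; returns a dict with "color" (400x640x3 uint8, red, green, blue), "z_map" (400x640 float32, m along the optical axis (not along the pixel's ray), 0 where there is no reading), "K" (3x3 intrinsics, pixels), "camera_from_world" (4x4, takes a point from world to camera coordinates). Camera axes: x right, y down, z forward; pixel columns grow to the right and rows downward; lengths in m; the calibration is good to about 2 mm. A picture is of the moment at which its call begins.
- robot.job_done(): hands the job in, once; it reports no verdict.
The state is a dict: "clock": time; "qpos": joint angles; "dq": joint speeds; "joint_torque": joint torques, N m; "tool_pos": TCP position; "ee_rot": TCP orientation; "ft_force": force on the tool from outside, world axes, zero at the start; "moment": the same for the moment, N m; "gripper_width": finger opening in m.
Only numpy, scipy, OpenCV 4.12 (cv2) and the standard library are available. Lean on these libraries where they do the work, as an engineer would, in place of code of your own. Each camera call takes 0.05 s, during which the arm holds its last target.

### The job

The coaster rack needs a new handle dowel, so set the depth gauge to the blind bore in its end post: lift the gauge out of its stand, lower the rod into the bore and keep going, letting the rim push the stiff sliding stop up the rod, until the rod truly bottoms out. Hold it pressed lightly but surely on the bottom for about two seconds (around 10 N, never more than 30 N), then let go and leave it standing in the bore with the stop resting on the rim. Leave everything else on the shelf where it is.

Things in the scene. Friction and masses are not known exactly. Their poses are not given: they have to be found in the camera images.
- bore_mouth (a point): Centre of the mouth of the blind bore, on the top face of the coaster rack's end post, 72 mm above the shelf; axes as the rack's, z up. The bore is vertical, 12 mm in diameter with a 1.5 mm chamfer at its mouth. Its depth is not known: somewhere from 40 to 62 mm. Its bottom is flat and hard.
- gauge_grip (a point): Centre of the depth gauge's knob, where to grip it: a plain steel cylinder 22 mm in diameter (z = -22 to +20 mm from here) with a finger flange 34 mm in diameter and 4 mm thick below it (z = -26 to -22 mm). Its z axis runs up along the rod. The gauge is 140 mm long and weighs about 120 g; this point is 120 mm above the rod's tip.
- gauge_tip (a point): Centre of the flat lower end of the gauge's steel rod, 10 mm in diameter with a 2 mm chamfer at the foot; z axis up along the rod. The rod is bare from the tip to the flange (94 mm) but for the stop.
- stop_under (a point): Centre of the underside of the gauge's sliding stop: a brass collar round the rod, 26 mm in diameter and 12 mm high. It is stiff and keeps its place on the rod; it slides along it when pushed with about 3 N. At the start its underside is 22 to 32 mm from the tip, less than the bore's depth.
- stop (a joint): Place of the sliding stop on the rod, in m: its underside is 22 mm plus this value from the rod's tip; grows as it slides up towards the flange; range 0 to 0.055.
- stand: The gauge's stand: an aluminium block 60 x 60 mm, 30 mm high, fixed to the shelf, with one 11.5 mm hole, 18 mm deep, in the middle of its top, in which the rod stands at the start. Origin at the centre of its underside; z up.
- gauge: The depth gauge as a whole, loose, origin at the rod's tip, z up along the rod. At the start it stands in the stand. Its knob with flange is sprung on the rod: it stays up until pressed with 4 N, then sinks along the rod by 1 mm for each further 8 N, for at most 2.5 mm, after which it is solid (24 N); it springs back when let go. Pushing the stop alone does not make it sink.
- rack: The coaster rack, oak, fixed to the shelf; origin on the shelf straight below the bore, z up, +y from the post along the rack. The end post is 46 x 46 mm and 72 mm high; the four-slot part is 80 mm wide (x), runs from y = 24 to 136 mm and is 60 mm high; the coasters in it reach 98 mm above the shelf.
- bore_end: The closed lower end of the bore inside the post, on which the rod comes to rest. The origin of this entry is only the point on the shelf straight below the bore: it does not tell where the bottom lies.
- coaster_a_mid (a point): Bystander: centre of a square white ceramic coaster, 80 x 80 x 10 mm, standing on edge in the rack slot next to the post.
- coaster_b_mid (a point): Bystander: centre of a like coaster in the third slot.
- whisk_mid (a point): Bystander: steel mini whisk, 172 mm long, 28 mm across, lying along its x axis (handle towards -x); point 12 mm above the shelf in the wire head.
- organizer_mid (a point): Bystander: centre of the clear plastic pill organizer, 34 x 150 x 23 mm (long in y), lids closed.
- magnet_mid (a point): Bystander: copper-tone magnet, 30 mm in diameter, 14 mm high over its knob; point 5 mm above the shelf.
- mug_mid (a point): Bystander: white mug, 76 mm in diameter, 85 mm high, handle at +y; point half-way up.
- salt_mid (a point): Bystander: glass salt jar, 44 mm in diameter, 80 mm high; point half-way up.
- bowl_mid (a point): Bystander: terracotta bowl, 110 mm in diameter, 45 mm high; point half-way up.
Not all that is in view belongs to the job. What is shaped like the gauge but red is not meant. Leave any pink look-alike of the rack alone.

How it is judged:
On the way, in this order (a step that is already met when the one before it is completed fails the run):
1. the gauge is lifted out of its stand, its tip more than 5 mm above the stand's top (height (world z) of gauge_tip above 0.035 m), for 0.1 s.
2. the rod is on the bottom of the bore, upright, the stop on the rim, and is held there for 1 s with more than 4 N on the bottom and at most 30 N on the rack in all (horizontal distance between gauge_tip and bore_mouth below 0.004 m and z of gauge_tip in the frame of bore_mouth below -0.035 m and angle between gauge_tip's own z axis and vertical below 0.09 rad and z of stop_under in the frame of bore_mouth below 0.002 m and contact force between gauge and bore_end above 4 N and contact force between gauge and rack below 30 N), for 1 s.
At the end, for the whole second after the job is handed in: The gauge stands released and still in the bore where it bottomed out, at least 35 mm deep and within 4 mm of the bore's centre, leaning less than 0.09 rad, with the underside of the stop on the rim (within 2 mm) (horizontal distance between gauge_tip and bore_mouth below 0.004 m and z of gauge_tip in the frame of bore_mouth below -0.035 m and angle between gauge_tip's own z axis and vertical below 0.09 rad and z of stop_under in the frame of bore_mouth below 0.002 m and linear speed of gauge below 0.01 m/s); the robot touches nothing.
It fails at once if the gauge is pressed on the rack with more than 30 N (contact force between gauge and rack above 30 N).
It fails at once if a bystander (coaster, whisk, organizer, magnet, mug, salt jar, bowl) is moved more than 20 mm (distance of any of coaster_a_mid, coaster_b_mid, whisk_mid, organizer_mid, magnet_mid, mug_mid, salt_mid, bowl_mid from where it was at the start of the episode above 0.02 m).
It also fails if it takes over 56 s, if anything falls off the work surface, if the arm or the gripper's body presses on something with over 40 N, if the wrist force passes 120 N, or if a joint passes its speed limit or range.

## Working session

There is one attempt and no reset: what is moved stays moved. The work goes in short steps, Python scripts to look and compute and a tool call to move; the robot and the scene stay as the last step left them, time stands still between calls to the robot, and variables do not carry over. Pictures are saved under pics/ and viewed, and the job is handed in when it is done.

Besides the shell and the picture viewer there is one more tool, called after ">>>" as a command line: name --pt "numbers of a row" for each row, then --argument value for the rest. send_rows: Moves the arm, as the interface text tells. Its arguments: {"type":"object","properties":{"moves":{"type":"array"}},"required":["moves"]}

```bash
mkdir -p pics; ls
python3 - <<'E'
from rig import robot, viewer
import cv2,numpy as np
s=robot.sense();print({k:np.round(v,3).tolist() for k,v in s.items()})
for n in("side","top"):
    d=viewer.read_camera(n);cv2.imwrite(f"pics/{n}0.png",d["color"][:,:,::-1]);np.savez(f"{n}0.npz",**d);print(n,d["K"].tolist(),np.round(d["camera_from_world"],3).tolist())
E
```

```text
pics
{'clock': 0.0, 'qpos': [-1.227, 0.494, 1.346, 0.0, 1.303, -0.096], 'dq': [0.001, 0.0, -0.001, -0.001, 0.001, 0.001], 'joint_torque': [-0.001, -87.882, -38.187, 0.071, 0.053, -0.0], 'tool_pos': [0.266, -0.565, 0.23], 'ee_rot': [[-0.0, 0.426, -0.905], [0.001, -0.905, -0.426], [-1.0, -0.001, -0.0]], 'ft_force': [-0.009, -0.363, -0.513], 'moment': [-0.009, -0.025, -0.009], 'gripper_width': 0.091}
side [[515.8812626352408, 0.0, 317.9281417374767], [0.0, 515.8812626352408, 197.97943182264058], [0.0, 0.0, 1.0]] [[0.977, -0.214, -0.005, -0.577], [-0.112, -0.494, -0.862, 0.156], [0.182, 0.843, -0.507, 1.73], [0.0, 0.0, 0.0, 1.0]]
top [[408.0599418373808, 0.0, 317.4740434463863], [0.0, 408.0599418373808, 200.6691572160725], [0.0, 0.0, 1.0]] [[0.002, -1.0, -0.0, 0.001], [-0.997, -0.002, -0.072, 0.597], [0.072, 0.0, -0.997, 1.42], [0.0, 0.0, 0.0, 1.0]]
```

View pics/side0.png

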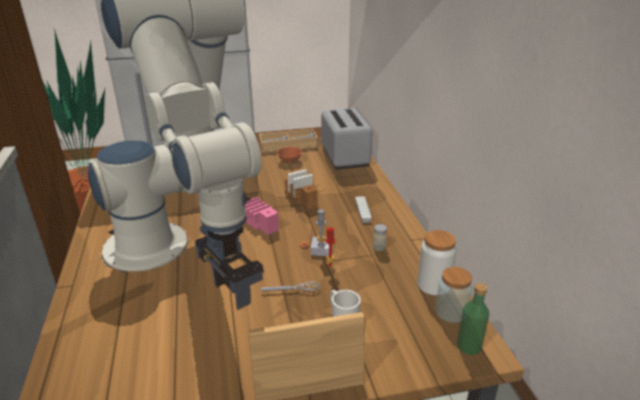

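View pics/top0.png

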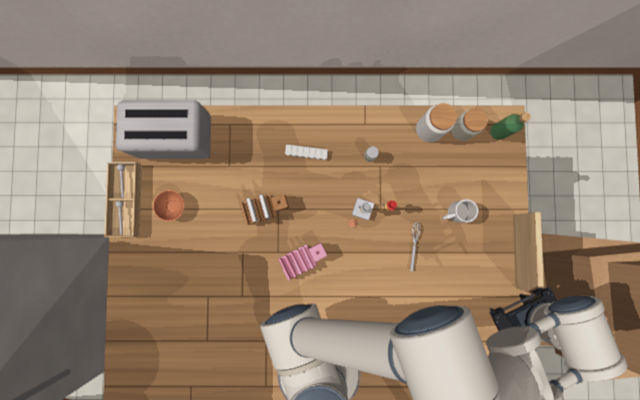

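The side view shows the steel gauge in its stand at about (320,235), the red look-alike at (330,240), the brown rack at (303,190) and the pink rack at (262,215). In the top view they are at (364,209), (391,206), (265,207) and (303,260), in the same order. The steel gauge and the brown rack match the description. I'll enlarge these to confirm.

Run:
```python
import cv2,numpy as np
t=cv2.imread("pics/top0.png");s=cv2.imread("pics/side0.png")
f=lambda im,x0,y0,w,h,k:cv2.resize(im[y0:y0+h,x0:x0+w],None,fx=k,fy=k,interpolation=cv2.INTER_CUBIC)
a=f(t,345,190,60,40,10);b=f(t,235,185,60,45,10);c=f(s,295,200,50,62,9);d=f(s,270,160,60,60,10)
for n,i in zip("abcd",(a,b,c,d)):cv2.imwrite(f"pics/c_{n}.png",i)
# canvas
H=580;r=[cv2.resize(i,(395,280)) for i in(a,b)]
```

```text
(no output)
```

View pics/c_a.png

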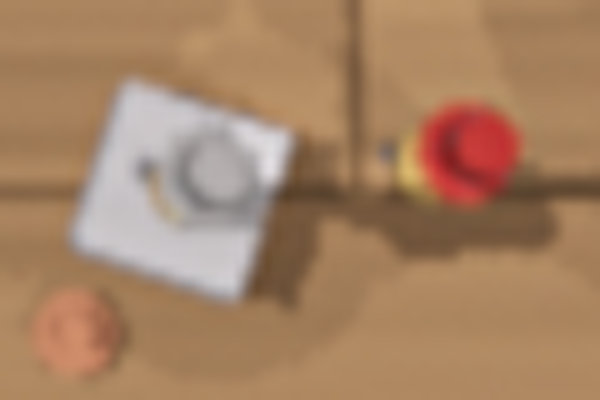

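View pics/c_b.png

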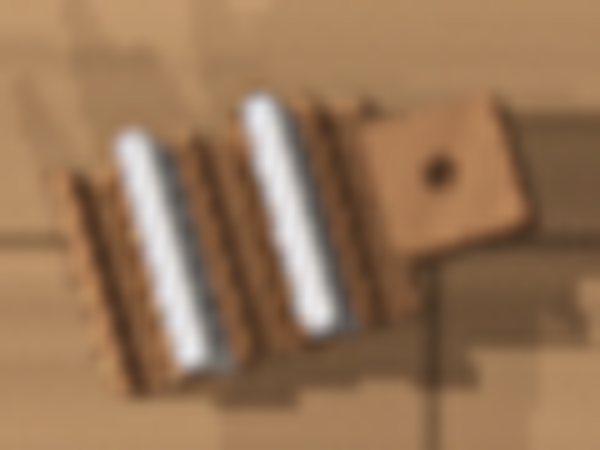

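View pics/c_c.png

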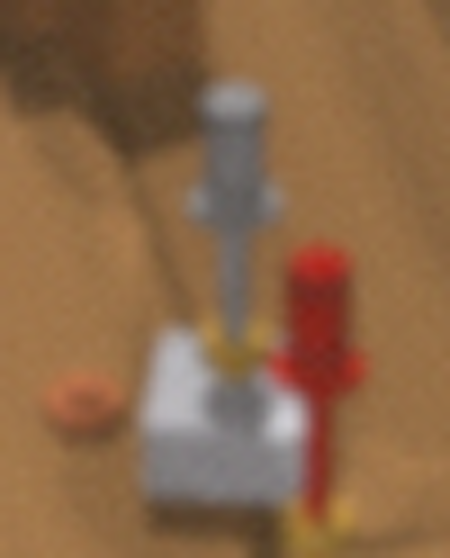

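View pics/c_d.png

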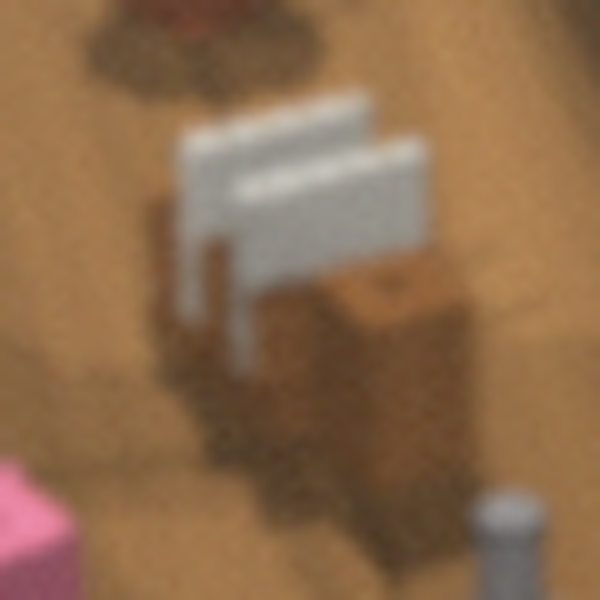

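```bash
cat > h.py <<'E'
import numpy as np
def ray(d,u,v):
    T=d["camera_from_world"];R=T[:3,:3];t=T[:3,3]
    return -R.T@t, R.T@np.linalg.solve(d["K"],[u,v,1.0])
def atz(d,u,v,z):
    o,r=ray(d,u,v);return o+r*(z-o[2])/r[2]
def tri(rs):
    A=np.zeros((3,3));b=np.zeros(3)
    for o,r in rs:
        r=r/np.linalg.norm(r);P=np.eye(3)-np.outer(r,r);A+=P;b+=P@o
    return np.linalg.solve(A,b)
def pts(d,x0,x1,y0,y1):
    v,u=np.mgrid[y0:y1,x0:x1];z=d["z_map"][y0:y1,x0:x1];m=z>0
    p=np.linalg.inv(d["K"])@np.stack([u[m],v[m],1+0*u[m]])*z[m];T=d["camera_from_world"]
    return (T[:3,:3].T@(p-T[:3,3:])).T
E
python3 - <<'E'
from h import *
np.set_printoptions(precision=4,suppress=True)
t=dict(np.load("top0.npz"));s=dict(np.load("side0.npz"))
print("bore",atz(t,278.45,201.75,.072),atz(s,309.05,187.85,.072),tri([ray(t,278.45,201.75),ray(s,309.05,187.85)]))
print("stand",[atz(t,345+(a+.5)/10-.5,190+(b+.5)/10-.5,.03) for a,b in((130,80),(295,130),(240,298),(75,245))],atz(t,363.05,208.35,.03))
print("knob",atz(t,366.5,206.5,.152),atz(s,320.55,211,.152),tri([ray(t,366.5,206.5),ray(s,320.55,211)]))
# depth: knob top, stand top, post top
for n,d,b in(("t",t,(350,385,192,225)),("s",s,(305,335,205,262))):
    p=pts(d,*b)
    for lo,hi in((.14,.16),(.026,.034)):
        q=p[(p[:,2]>lo)&(p[:,2]<hi)];
        if len(q):print(n,len(q),q.mean(0),q.min(0),q.max(0))
for n,d,b in(("t",t,(262,300,185,220)),("s",s,(290,325,180,200))):
    p=pts(d,*b);q=p[(p[:,2]>.066)&(p[:,2]<.078)];print(n,len(q),q.mean(0),np.median(q,0),q.min(0),q.max(0))
E
```

```text
bore [0.5894 0.1354 0.072 ] [0.5866 0.1325 0.072 ] [0.5884 0.1358 0.0701]
stand [array([ 0.6075, -0.1383,  0.03  ]), array([ 0.59  , -0.1961,  0.03  ]), array([ 0.5311, -0.1763,  0.03  ]), array([ 0.5495, -0.1187,  0.03  ])] [ 0.5696 -0.1573  0.03  ]
knob [ 0.569  -0.1548  0.152 ] [ 0.5649 -0.1609  0.152 ] [ 0.5678 -0.155   0.1482]
t 39 [ 0.5696 -0.1556  0.1515] [ 0.5609 -0.1666  0.1429] [ 0.5807 -0.1446  0.1566]
t 166 [ 0.5656 -0.1553  0.03  ] [ 0.5323 -0.2314  0.026 ] [ 0.6057 -0.1186  0.0338]
s 42 [ 0.5654 -0.1699  0.1477] [ 0.5536 -0.2532  0.1403] [ 0.5826 -0.1428  0.1549]
s 145 [ 0.5604 -0.178   0.0292] [ 0.5301 -0.2551  0.026 ] [ 0.5871 -0.1178  0.0339]
t 172 [0.5884 0.1358 0.0721] [0.5887 0.1339 0.0723] [0.5409 0.1061 0.0661] [0.6163 0.185  0.0779]
s 144 [0.5773 0.1516 0.0712] [0.5787 0.1478 0.0711] [0.5319 0.1045 0.0662] [0.6113 0.2146 0.0777]
```

>>> send_rows --pt "0 0 0 -8.1 0 0 1" --pt "0 0 0 -8.1 0 0 1" --pt "0 0 0 -8.1 0 0 1" --pt "0 0 0 -8.1 0 0 1" --pt "0 0 0 -8.1 0 0 1" --pt "0 0 0 -8.1 0 0 1" --pt "0 0 0 -8.1 0 0 1" --pt "0 0 0 -8.1 0 0 1" --pt "0 0 0 0 0 0 1"

```text
clock: 1.0
tool_pos: [0.2653, -0.5633, 0.2271]
ee_rot: [[-0.003, 0.999, 0.045], [0.007, 0.045, -0.999], [-1.0, -0.002, -0.008]]
ft_force: [0.0, 0.1, 0.2]
gripper_width: 0.0911
```

Run:
```python
from rig import robot
import numpy as np
s=robot.sense();print({k:np.round(v,4).tolist() for k,v in s.items() if k!='joint_torque'})
```

```text
{'clock': 1.0, 'qpos': [-1.2265, 0.4975, 1.3496, 0.0001, 1.3025, -1.2712], 'dq': [-0.0006, 0.0023, 0.0033, -0.0022, -0.0001, 0.1244], 'tool_pos': [0.2653, -0.5633, 0.2271], 'ee_rot': [[-0.0026, 0.999, 0.0447], [0.0075, 0.0447, -0.999], [-1.0, -0.0023, -0.0076]], 'ft_force': [0.0337, 0.1069, 0.2156], 'moment': [-0.0372, -0.077, -0.005], 'gripper_width': 0.0911}
```

>>> send_rows --pt "-1 15 -18 0 0 0 1" --pt "-1 29 -36 0 0 0 1" --pt "-1 29 -36 0 0 0 1" --pt "-1 29 -36 0 0 0 1" --pt "-1 29 -36 0 0 0 1" --pt "-1 29 -36 0 0 0 1" --pt "-1 29 -36 0 0 0 1" --pt "-1 29 -36 0 0 0 1" --pt "-1 29 -36 0 0 0 1" --pt "-1 29 -36 0 0 0 1" --pt "-1 29 -36 0 0 0 1" --pt "0 10 -12 0 0 0 1" --pt "0 0 0 0 0 0 1" --pt "0 0 0 0 0 0 1"

```text
clock: 2.4
tool_pos: [0.5839, -0.1525, 0.238]
ee_rot: [[-0.004, 1.0, -0.028], [0.009, -0.028, -1.0], [-1.0, -0.004, -0.009]]
ft_force: [0.6, 0.0, 0.1]
gripper_width: 0.0915
```

>>> send_rows --pt "0 -15 4 0 -0.5 0.2 1" --pt "0 0 0 0 0 0 1" --pt "20 0 0 0 0 0 1" --pt "20 0 0 0 0 0 1"

```text
clock: 2.8
tool_pos: [0.568, -0.1603, 0.1996]
ee_rot: [[0.003, 0.999, -0.039], [-0.002, -0.039, -0.999], [-1.0, 0.003, 0.002]]
ft_force: [0.4, -0.2, -1.0]
gripper_width: 0.0911
```

Run:
```python
from rig import robot, viewer
import cv2,numpy as np
for n,(x0,y0,w,h) in dict(side=(280,170,80,90),top=(335,180,80,50)).items():
    d=viewer.read_camera(n);c=d["color"][y0:y0+h,x0:x0+w,::-1];k=6
    cv2.imwrite(f"pics/{n}1.png",cv2.resize(c,None,fx=k,fy=k,interpolation=2));np.savez(f"{n}1.npz",**d)
s=robot.sense();print(s['tool_pos'],s['ee_rot'])
```

```text
[ 0.56688932 -0.15977611  0.19782183] [[-1.03059691e-03  9.99246294e-01 -3.88044122e-02]
 [-4.10392168e-04 -3.88048522e-02 -9.99246724e-01]
 [-9.99999385e-01 -1.01389556e-03  4.50075014e-04]]
```

View pics/side1.png

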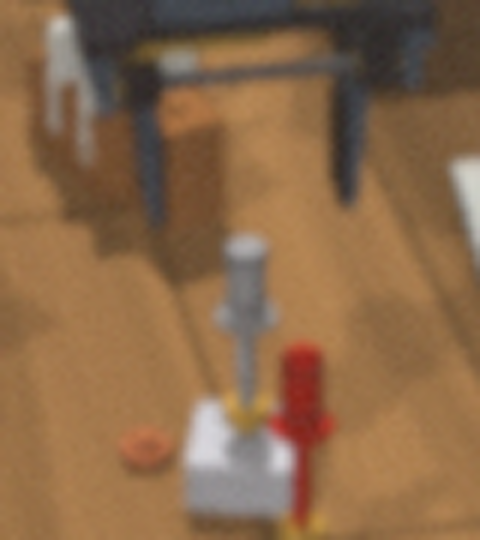

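View pics/top1.png

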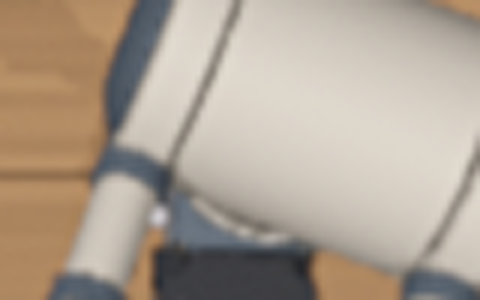

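The fingers straddle the knob in the side view: tips at crop (155,225) and (347,205), knob at (246,245). I'll go down and grip.

>>> send_rows --pt "16 2 -3 0 0 0 1" --pt "16 0 0 0 0 0 1" --pt "16 0 0 0 0 0 1" --pt "12 0 0 0 0 0 1" --pt "0 0 0 0 0 0 1" --pt "0 0 0 0 0 0 1"

```text
clock: 3.5
tool_pos: [0.571, -0.1606, 0.1405]
ee_rot: [[0.003, 0.999, -0.047], [-0.001, -0.047, -0.999], [-1.0, 0.003, 0.001]]
ft_force: [0.4, 0.1, -0.1]
gripper_width: 0.0911
```

>>> send_rows --pt "5 -2 -4 0 0 0 1" --pt "3 0 -1 0 0 0 1" --pt "0 0 0 0 0 0 1"

```text
clock: 3.8
tool_pos: [0.5699, -0.1555, 0.1337]
ee_rot: [[0.005, 0.999, -0.048], [-0.002, -0.048, -0.999], [-1.0, 0.005, 0.002]]
ft_force: [-0.3, 1.2, -0.2]
gripper_width: 0.0915
```

>>> send_rows --pt "1 0 0 0 0 -0.2 0.5" --pt "0 0 0 0 0 0 0" --pt "0 0 0 0 0 0 0" --pt "0 0 0 0 0 0 0" --pt "0 0 0 0 0 0 0" --pt "0 0 0 0 0 0 0" --pt "0 0 0 0 0 0 0"

```text
clock: 4.5
tool_pos: [0.5703, -0.1555, 0.1333]
ee_rot: [[0.002, 0.999, -0.047], [-0.002, -0.047, -0.999], [-1.0, 0.002, 0.002]]
ft_force: [0.2, -0.1, 0.3]
gripper_width: 0.038
```

Run:
```python
from rig import robot, viewer
import cv2,numpy as np
for n,(x0,y0,w,h) in dict(side=(280,170,80,90)).items():
    d=viewer.read_camera(n);c=d["color"][y0:y0+h,x0:x0+w,::-1];k=6
    cv2.imwrite(f"pics/{n}2.png",cv2.resize(c,None,fx=k,fy=k,interpolation=2));np.savez(f"{n}2.npz",**d)
s=robot.sense();print(s['tool_pos'],s['ee_rot'],s['ft_force'],s['moment'],s['gripper_width'])
```

```text
[ 0.57032707 -0.15555766  0.13331525] [[ 0.00238311  0.99886635 -0.04754293]
 [-0.00251621 -0.04753693 -0.99886631]
 [-0.99999399  0.00250004  0.00240007]] [ 0.08254774 -0.10048352 -0.52299483] [ 0.01857218 -0.08075973  0.01851952] 0.03424698150800295
```

View pics/side2.png

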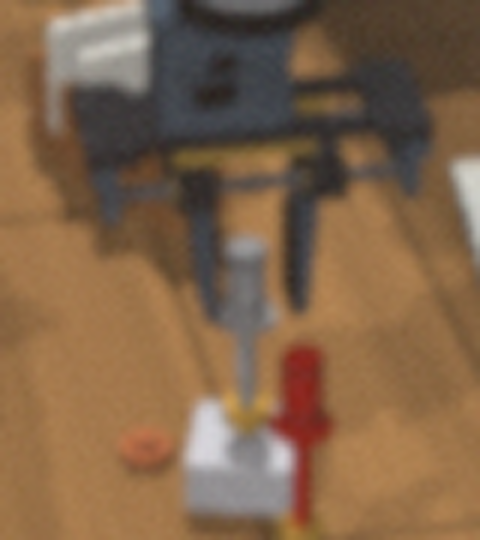

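>>> send_rows --pt "0 0 0 0 0 0 0" --pt "0 0 0 0 0 0 0" --pt "0 0 0 0 0 0 0" --pt "0 0 0 0 0 0 0"

```text
clock: 4.95
tool_pos: [0.5698, -0.1555, 0.1333]
ee_rot: [[0.001, 0.999, -0.047], [-0.002, -0.047, -0.999], [-1.0, 0.001, 0.002]]
ft_force: [-1.1, 0.6, 0.5]
gripper_width: 0.0213
```

```bash
cat > look.py <<'E'
import sys
from rig import robot, viewer
import cv2,numpy as np
tag,x0,y0,w,h,k=sys.argv[1],*map(int,sys.argv[2:7]);n=sys.argv[7] if len(sys.argv)>7 else "side"
d=viewer.read_camera(n);c=d["color"][y0:y0+h,x0:x0+w,::-1]
cv2.imwrite(f"pics/{tag}.png",cv2.resize(c,None,fx=k,fy=k,interpolation=2));np.savez(f"{tag}.npz",**d)
s=robot.sense();print({q:np.round(s[q],4).tolist() for q in('clock','tool_pos','ee_rot','ft_force','moment','gripper_width')})
E
python3 look.py side3 280 170 80 90 6
```

```text
{'clock': 5.0, 'tool_pos': [0.5698, -0.1555, 0.1333], 'ee_rot': [[0.0013, 0.9989, -0.0474], [-0.0023, -0.0474, -0.9989], [-1.0, 0.0014, 0.0022]], 'ft_force': [-1.3458, -1.1348, 1.4705], 'moment': [-0.046, 0.2577, -0.028], 'gripper_width': 0.0215}
```

View pics/side3.png

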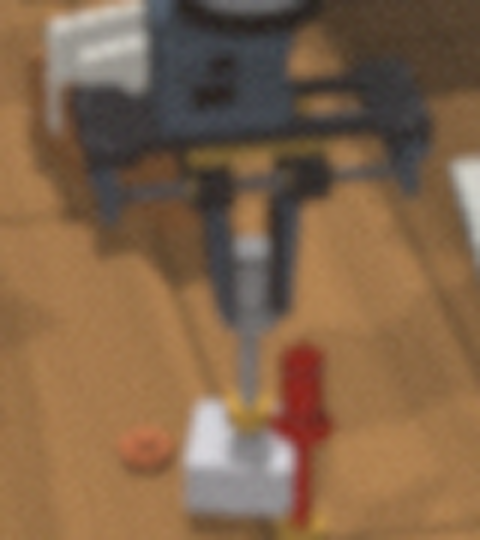

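The knob is gripped at a width of 21.5 mm against the 22 mm given. The forces are low. I'll lift it.

>>> send_rows --pt "-5 0 0 0 0 0 0" --pt "-10 0 0 0 0 0 0" --pt "-15 0 0 0 0 0 0" --pt "-20 0 0 0 0 0 0" --pt "-20 0 0 0 0 0 0" --pt "-20 0 0 0 0 0 0" --pt "-12 0 0 0 0 0 0" --pt "0 0 0 0 0 0 0" --pt "0 0 0 0 0 0 0"

```text
clock: 5.9
tool_pos: [0.5703, -0.1551, 0.2441]
ee_rot: [[0.005, 0.999, -0.047], [-0.003, -0.047, -0.999], [-1.0, 0.005, 0.003]]
ft_force: [-0.5, -0.1, -2.0]
gripper_width: 0.0216
```

```bash
python3 look.py side4 270 150 90 95 6
```

```text
{'clock': 5.95, 'tool_pos': [0.5703, -0.1552, 0.244], 'ee_rot': [[0.0045, 0.9989, -0.0475], [-0.003, -0.0475, -0.9989], [-1.0, 0.0046, 0.0028]], 'ft_force': [0.489, 0.1405, -1.0585], 'moment': [-0.011, -0.0665, 0.0007], 'gripper_width': 0.0213}
```

View pics/side4.png

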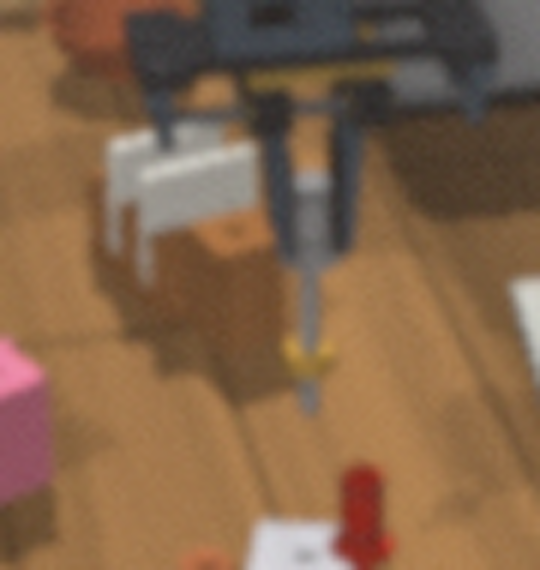

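The gauge is out of the stand: tip at crop (310,410), bore at crop (233,230). Next I'll carry it to above the bore.

>>> send_rows --pt "0 0 -12 0 0.17 -0.26 0" --pt "0 0.5 -22 0 0 0 0" --pt "0 1 -30 0 0 0 0" --pt "0 1 -35 0 0 0 0" --pt "0 1 -35 0 0 0 0" --pt "0 1 -35 0 0 0 0" --pt "0 1 -35 0 0 0 0" --pt "0 0.5 -30 0 0 0 0" --pt "0 0 -22 0 0 0 0" --pt "0 0 -16 0 0 0 0" --pt "0 0 -8 0 0 0 0" --pt "0 0 0 0 0 0 0" --pt "0 0 0 0 0 0 0"

```text
clock: 7.25
tool_pos: [0.5838, 0.1432, 0.2347]
ee_rot: [[-0.019, 0.999, -0.047], [0.003, -0.047, -0.999], [-1.0, -0.019, -0.002]]
ft_force: [-0.3, 0.1, -0.9]
gripper_width: 0.0216
```

```bash
python3 look.py side5 265 120 90 95 6
```

```text
{'clock': 7.3, 'tool_pos': [0.5838, 0.143, 0.2348], 'ee_rot': [[-0.0187, 0.9987, -0.0476], [0.0033, -0.0476, -0.9989], [-0.9998, -0.0188, -0.0024]], 'ft_force': [0.4145, -0.9852, -0.9681], 'moment': [-0.0435, -0.0901, -0.0387], 'gripper_width': 0.0213}
```

View pics/side5.png

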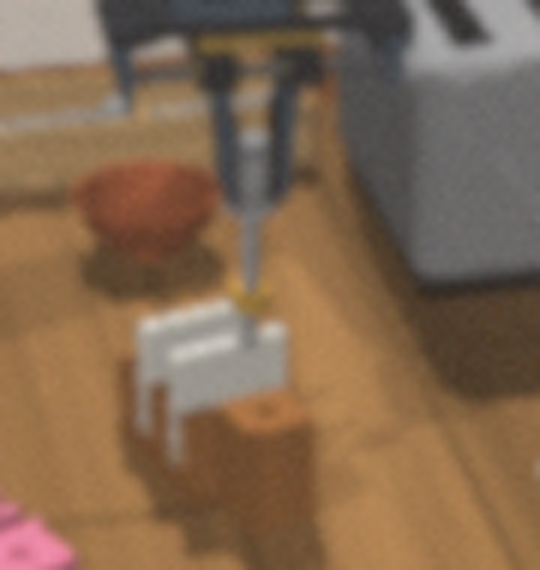

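>>> send_rows --pt "5 3 3 0 -0.2 0.6 0" --pt "5 2 2 0 0 0.4 0" --pt "5 1 1 0 0 0 0" --pt "2 0 0 0 0 0 0" --pt "0 0 0 0 0 0 0"

```text
clock: 7.8
tool_pos: [0.5899, 0.1333, 0.2158]
ee_rot: [[-0.0, 0.999, -0.051], [-0.002, -0.051, -0.999], [-1.0, -0.0, 0.002]]
ft_force: [0.3, -0.3, -1.4]
gripper_width: 0.0216
```

```bash
python3 look.py side6 280 140 55 60 10; python3 look.py top6 235 175 70 50 8 top
```

```text
{'clock': 7.85, 'tool_pos': [0.5899, 0.1333, 0.2159], 'ee_rot': [[-0.0004, 0.9987, -0.051], [-0.0019, -0.051, -0.9987], [-1.0, -0.0003, 0.0019]], 'ft_force': [0.2149, 0.3056, -1.3108], 'moment': [-0.0431, -0.0579, -0.0004], 'gripper_width': 0.0216}
{'clock': 7.9, 'tool_pos': [0.59, 0.1335, 0.2162], 'ee_rot': [[-0.0, 0.9987, -0.0508], [-0.0018, -0.0508, -0.9987], [-1.0, 0.0001, 0.0018]], 'ft_force': [0.4047, 0.007, -1.9965], 'moment': [-0.0507, -0.0672, 0.0185], 'gripper_width': 0.0216}
```

View pics/side6.png

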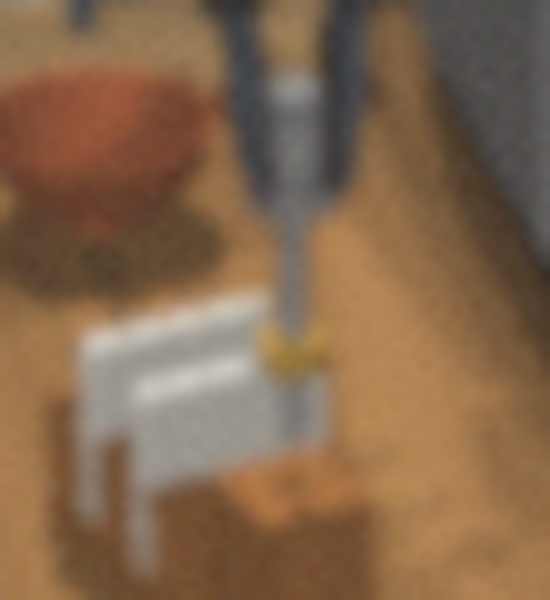

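View pics/top6.png

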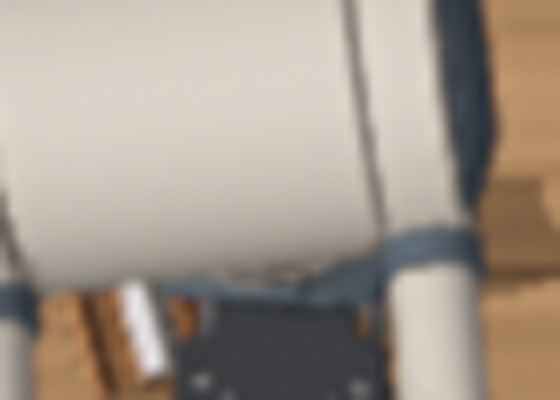

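Run:
```python
from h import *
s=dict(np.load("side6.npz"))
# tip: flat end ellipse, visible lower edge is front of the chamfered end (dia 6): allow for it
print("tip",atz(s,308.95,183.85,.0946),"bore",atz(s,308.85,187.85,.072))
# stop underside check: stop front-lower edge
for v in(34.5,36.5,38): print(atz(s,309,140+v,.0946+.027))
p=pts(s,290,330,175,200);q=p[(p[:,2]>.066)&(p[:,2]<.078)&(p[:,1]<.165)];print(len(q),q.mean(0),np.percentile(q,[3,97],axis=0))
```

```text
tip [0.58452688 0.1223896  0.0946    ] bore [0.58591866 0.13262392 0.072     ]
[0.58948925 0.14404304 0.1216    ]
[0.5863749  0.12873383 0.1216    ]
[0.58406801 0.11739381 0.1216    ]
91 [0.58410558 0.13328185 0.07081846] [[0.56036948 0.11058457 0.06689997]
 [0.60827955 0.15818712 0.07543366]]
```

Run:
```python
from h import *
import cv2
t=dict(np.load("top0.npz"));im=t["color"].astype(float).mean(2)
w=im[196:208,272:286];print(w.astype(int))
y,x=np.mgrid[196:208,272:286];m=(abs(x-278.5)<=3)&(abs(y-201.7)<=3);b=np.percentile(im[198:206,275:283],70);ww=np.clip(b-im[196:208,272:286],0,None)*m
u,v=(ww*x).sum()/ww.sum(),(ww*y).sum()/ww.sum();print(u,v,atz(t,u,v,.072))
p=pts(t,262,300,185,220);q=p[(p[:,2]>.068)&(p[:,2]<.077)&(p[:,1]<.170)];print(len(q),q.mean(0),cv2.minAreaRect(q[:,:2].astype(np.float32)))
p=pts(t,350,385,192,225);q=p[(p[:,2]>.026)&(p[:,2]<.033)&(p[:,1]>-.2)];print(len(q),cv2.minAreaRect(q[:,:2].astype(np.float32)))
# knob top: gray
p=pts(t,355,380,195,220);q=p[(p[:,2]>.147)];print(len(q),cv2.minEnclosingCircle(q[:,:2].astype(np.float32)),q.mean(0))
```

```text
[[ 85 100 110 115 123 123 124 122 120 123 129 126  99  75]
 [109 117 121 123 126 126 124 122 121 125 130 131 115  75]
 [124 125 127 128 126 125 123 121 122 127 129 132 123  89]
 [125 128 128 128 125 124 120 117 124 128 130 130 125  98]
 [123 127 128 128 125 118 100  97 117 129 132 129 128 112]
 [120 128 128 127 122  97  68  66  96 126 131 128 129 119]
 [113 127 128 126 119  87  55  64  94 126 131 128 127 123]
 [106 126 128 125 121  98  75  86 108 128 129 127 126 126]
 [ 98 123 128 125 123 115 107 114 124 130 128 126 127 131]
 [ 90 117 125 125 122 120 122 127 130 131 127 127 129 134]
 [ 89 110 124 124 122 121 125 129 131 131 129 127 130 131]
 [ 85 103 122 125 121 124 129 132 131 127 125 121 115 104]]
278.351606805293 201.7698487712665 [0.58929896 0.13574574 0.072     ]
149 [0.58940804 0.13399352 0.07249365] ((0.5888240933418274, 0.13380102813243866), (0.04577167332172394, 0.04548165574669838), 17.297489166259766)
147 ((0.5692093372344971, -0.1557784080505371), (0.0598132386803627, 0.06067640706896782), 70.89175415039062)
36 ((0.5697800517082214, -0.15598368644714355), 0.010945111513137817) [ 0.56957179 -0.15571947  0.15206795]
```

>>> send_rows --pt "5 -0.5 -1.5 0 0 0 0" --pt "5 0 0 0 0 0 0" --pt "5 0 0 0 0 0 0" --pt "3 0 0 0 0 0 0" --pt "0 0 0 0 0 0 0"

```text
clock: 8.4
tool_pos: [0.5896, 0.1355, 0.1967]
ee_rot: [[0.0, 0.999, -0.05], [-0.002, -0.05, -0.999], [-1.0, 0.0, 0.002]]
ft_force: [1.0, 0.1, -0.8]
gripper_width: 0.0211
```

```bash
python3 look.py side7 280 140 55 60 10
```

```text
{'clock': 8.45, 'tool_pos': [0.5896, 0.1355, 0.1969], 'ee_rot': [[0.0004, 0.9987, -0.0503], [-0.0016, -0.0503, -0.9987], [-1.0, 0.0005, 0.0016]], 'ft_force': [-0.2082, 0.6491, -1.2295], 'moment': [0.0523, -0.0884, 0.0456], 'gripper_width': 0.0216}
```

View pics/side7.png

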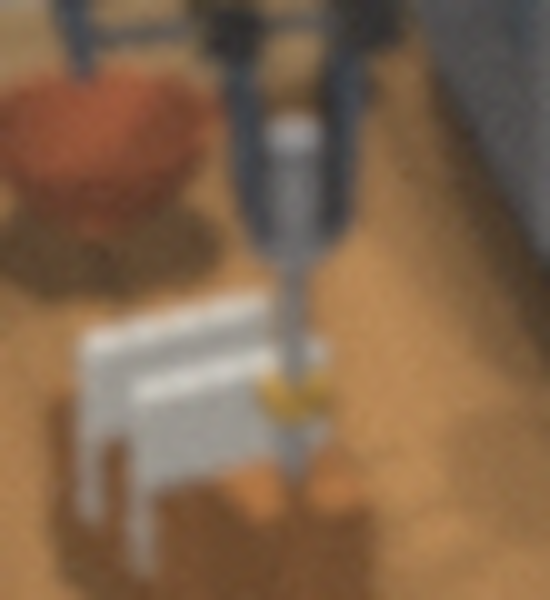

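The tip at (295,487) now covers the mouth, which was at (293,483). I'll go in slowly.

>>> send_rows --pt "2 0 0 0 0 0 0" --pt "2 0 0 0 0 0 0" --pt "2 0 0 0 0 0 0" --pt "0 0 0 0 0 0 0"

```text
clock: 8.85
tool_pos: [0.5899, 0.1355, 0.1908]
ee_rot: [[0.001, 0.999, -0.05], [-0.002, -0.05, -0.999], [-1.0, 0.001, 0.002]]
ft_force: [0.2, 0.4, -2.2]
gripper_width: 0.0215
```

>>> send_rows --pt "2 0 0 0 0 0 0" --pt "2 0 0 0 0 0 0" --pt "2 0 0 0 0 0 0" --pt "0 0 0 0 0 0 0"

```text
clock: 9.25
tool_pos: [0.5898, 0.1354, 0.1843]
ee_rot: [[0.001, 0.999, -0.05], [-0.002, -0.05, -0.999], [-1.0, 0.001, 0.002]]
ft_force: [-0.3, -0.5, -1.4]
gripper_width: 0.0213
```

>>> send_rows --pt "3 0 0 0 0 0 0" --pt "3 0 0 0 0 0 0" --pt "3 0 0 0 0 0 0" --pt "2 0 0 0 0 0 0" --pt "0 0 0 0 0 0 0"

```text
clock: 9.75
tool_pos: [0.5897, 0.1353, 0.1721]
ee_rot: [[0.001, 0.999, -0.05], [-0.002, -0.05, -0.999], [-1.0, 0.001, 0.002]]
ft_force: [-0.5, 0.1, -1.4]
gripper_width: 0.0217
```

>>> send_rows --pt "2 0 0 0 0 0 0" --pt "2 0 0 0 0 0 0" --pt "2 0 0 0 0 0 0" --pt "2 0 0 0 0 0 0"

```text
clock: 10.15
tool_pos: [0.5899, 0.1353, 0.1639]
ee_rot: [[0.001, 0.999, -0.05], [-0.002, -0.05, -0.999], [-1.0, 0.001, 0.002]]
ft_force: [-1.1, -1.2, 1.8]
gripper_width: 0.0212
```

>>> send_rows --pt "2 0 0 0 0 0 0" --pt "2 0 0 0 0 0 0" --pt "2 0 0 0 0 0 0" --pt "1 0 0 0 0 0 0"

```text
clock: 10.55
tool_pos: [0.5898, 0.1353, 0.1566]
ee_rot: [[0.001, 0.999, -0.05], [-0.002, -0.05, -0.999], [-1.0, 0.001, 0.002]]
ft_force: [-1.6, -0.6, 3.1]
gripper_width: 0.0217
```

>>> send_rows --pt "1 0 0 0 0 0 0" --pt "1 0 0 0 0 0 0" --pt "1 0 0 0 0 0 0"

```text
clock: 10.85
tool_pos: [0.5899, 0.1353, 0.1534]
ee_rot: [[0.001, 0.999, -0.05], [-0.002, -0.05, -0.999], [-1.0, 0.002, 0.002]]
ft_force: [-1.7, -1.1, 3.1]
gripper_width: 0.0213
```

>>> send_rows --pt "1 0 0 0 0 0 0" --pt "1 0 0 0 0 0 0"

```text
clock: 11.05
tool_pos: [0.5898, 0.1353, 0.1513]
ee_rot: [[0.001, 0.999, -0.05], [-0.002, -0.05, -0.999], [-1.0, 0.001, 0.002]]
ft_force: [-2.4, -0.6, 2.0]
gripper_width: 0.0215
```

>>> send_rows --pt "1 0 0 0 0 0 0"

```text
clock: 11.15
tool_pos: [0.5898, 0.1353, 0.1502]
ee_rot: [[0.001, 0.999, -0.05], [-0.002, -0.05, -0.999], [-1.0, 0.001, 0.002]]
ft_force: [-1.6, -0.6, 2.6]
gripper_width: 0.0214
```

>>> send_rows --pt "1 0 0 0 0 0 0"

```text
clock: 11.25
tool_pos: [0.5898, 0.1353, 0.1491]
ee_rot: [[0.001, 0.999, -0.05], [-0.002, -0.05, -0.999], [-1.0, 0.001, 0.002]]
ft_force: [-1.2, -1.2, 3.0]
gripper_width: 0.0214
```

>>> send_rows --pt "1 -0.2 0 0 0 0 0"

```text
clock: 11.35
tool_pos: [0.5897, 0.1353, 0.148]
ee_rot: [[0.002, 0.999, -0.05], [-0.002, -0.05, -0.999], [-1.0, 0.002, 0.002]]
ft_force: [-0.9, -1.1, 1.9]
gripper_width: 0.0215
```

>>> send_rows --pt "1 -0.2 0 0 0 0 0"

```text
clock: 11.45
tool_pos: [0.5896, 0.1353, 0.147]
ee_rot: [[0.002, 0.999, -0.05], [-0.002, -0.05, -0.999], [-1.0, 0.002, 0.002]]
ft_force: [-0.4, -0.2, 2.8]
gripper_width: 0.0216
```

>>> send_rows --pt "1 0 0 0 0 0 0"

```text
clock: 11.55
tool_pos: [0.5897, 0.1353, 0.1459]
ee_rot: [[0.002, 0.999, -0.05], [-0.002, -0.05, -0.999], [-1.0, 0.002, 0.002]]
ft_force: [-1.3, 0.7, 2.5]
gripper_width: 0.0212
```

>>> send_rows --pt "1 0 0 0 0 0 0"

```text
clock: 11.65
tool_pos: [0.5897, 0.1353, 0.1448]
ee_rot: [[0.002, 0.999, -0.05], [-0.002, -0.05, -0.999], [-1.0, 0.002, 0.002]]
ft_force: [-2.0, -1.0, 2.5]
gripper_width: 0.0215
```

>>> send_rows --pt "1 -0.1 0 0 0 0 0"

```text
clock: 11.75
tool_pos: [0.5897, 0.1353, 0.1439]
ee_rot: [[0.002, 0.999, -0.05], [-0.002, -0.05, -0.999], [-1.0, 0.002, 0.002]]
ft_force: [-2.0, -0.6, 9.2]
gripper_width: 0.0216
```

>>> send_rows --pt "1 -0.1 0 0 0 0 0"

```text
clock: 11.85
tool_pos: [0.5899, 0.1354, 0.1434]
ee_rot: [[0.003, 0.999, -0.05], [-0.002, -0.05, -0.999], [-1.0, 0.003, 0.001]]
ft_force: [-2.5, -1.2, 13.7]
gripper_width: 0.0213
```

>>> send_rows --pt "0.8 0 0 0 0 0 0"

```text
clock: 11.95
tool_pos: [0.59, 0.1354, 0.1431]
ee_rot: [[0.004, 0.999, -0.05], [-0.001, -0.05, -0.999], [-1.0, 0.004, 0.001]]
ft_force: [-5.0, -1.4, 15.3]
gripper_width: 0.0211
```

>>> send_rows --pt "0.8 0 0 0 0 0 0"

```text
clock: 12.05
tool_pos: [0.59, 0.1354, 0.143]
ee_rot: [[0.004, 0.999, -0.05], [-0.001, -0.05, -0.999], [-1.0, 0.004, 0.001]]
ft_force: [-5.3, -1.7, 16.5]
gripper_width: 0.0215
```

>>> send_rows --pt "0.3 -0.3 0 0 0 -0.1 0" --pt "0.3 -0.1 0 0 0 -0.1 0"

```text
clock: 12.25
tool_pos: [0.59, 0.1354, 0.1438]
ee_rot: [[0.002, 0.999, -0.05], [-0.001, -0.05, -0.999], [-1.0, 0.002, 0.001]]
ft_force: [-3.1, -1.9, 10.3]
gripper_width: 0.0216
```

>>> send_rows --pt "0.3 -0.1 0 0 0 0 0" --pt "0.3 0 0 0 0 0 0"

```text
clock: 12.45
tool_pos: [0.5899, 0.1354, 0.144]
ee_rot: [[0.003, 0.999, -0.05], [-0.001, -0.05, -0.999], [-1.0, 0.003, 0.001]]
ft_force: [-2.9, -0.9, 8.6]
gripper_width: 0.0212
```

>>> send_rows --pt "0.5 -0.1 0 0 0 0 0" --pt "0.5 0 0 0 0 0 0" --pt "0.5 0 0 0 0 0 0" --pt "0.5 0 0 0 0 0 0" --pt "0.5 0 0 0 0 0 0"

```text
clock: 12.95
tool_pos: [0.5899, 0.1354, 0.1436]
ee_rot: [[0.004, 0.999, -0.05], [-0.001, -0.05, -0.999], [-1.0, 0.004, 0.001]]
ft_force: [-3.0, -1.9, 11.2]
gripper_width: 0.0213
```

>>> send_rows --pt "0.5 -0.1 0 0 0 0 0" --pt "0.5 -0.1 0 0 0 0 0" --pt "0.5 -0.1 0 0 0 0 0" --pt "0.5 -0.1 0 0 0 0 0" --pt "0.5 0 0 0 0 0 0" --pt "0.5 0 0 0 0 0 0" --pt "0.5 0 0 0 0 0 0" --pt "0.5 0 0 0 0 0 0"

```text
clock: 13.75
tool_pos: [0.5897, 0.1354, 0.1436]
ee_rot: [[0.007, 0.999, -0.05], [-0.001, -0.05, -0.999], [-1.0, 0.007, 0.001]]
ft_force: [-4.3, -1.6, 11.6]
gripper_width: 0.0215
```

>>> send_rows --pt "0.5 -0.1 0 0 0 0 0" --pt "0.5 -0.1 0 0 0 0 0" --pt "0.5 -0.1 0 0 0 0 0" --pt "0.5 -0.1 0 0 0 0 0" --pt "0.5 0 0 0 0 0 0" --pt "0.5 0 0 0 0 0 0" --pt "0.5 0 0 0 0 0 0" --pt "0.5 0 0 0 0 0 0" --pt "0.5 0 0 0 0 0 0" --pt "0.5 0 0 0 0 0 0"

```text
clock: 14.75
tool_pos: [0.5895, 0.1354, 0.1436]
ee_rot: [[0.01, 0.999, -0.05], [-0.001, -0.05, -0.999], [-1.0, 0.01, 0.0]]
ft_force: [-4.5, -1.1, 12.5]
gripper_width: 0.0216
```

```bash
python3 look.py side8 280 140 55 60 10
```

```text
{'clock': 14.8, 'tool_pos': [0.5895, 0.1354, 0.1436], 'ee_rot': [[0.0104, 0.9987, -0.0499], [-0.0006, -0.0499, -0.9988], [-0.9999, 0.0104, 0.0001]], 'ft_force': [-3.6116, -1.1453, 11.6709], 'moment': [-0.2359, 0.9967, 0.0436], 'gripper_width': 0.0214}
```

View pics/side8.png

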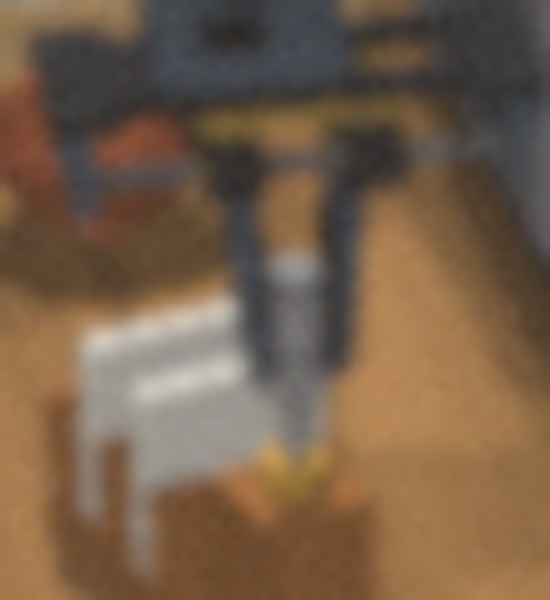

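The stop sits on the rim at crop (293,478). The force rises about 8 N/mm, which is the knob spring on a hard bottom. Before letting go I'll correct the slight tilt and lateral load, and check that the rod goes no deeper.

>>> send_rows --pt "0.4 0 0 0 0 -0.3 0" --pt "0.4 0 0 0 0 -0.3 0" --pt "0.4 0 0 0 0 -0.2 0" --pt "0.5 0 0 0 0 0 0"

```text
clock: 15.2
tool_pos: [0.5902, 0.1354, 0.1439]
ee_rot: [[-0.001, 0.999, -0.05], [0.0, -0.05, -0.999], [-1.0, -0.001, -0.0]]
ft_force: [-4.5, -1.2, 10.1]
gripper_width: 0.0211
```

>>> send_rows --pt "0.6 0 0 0 0 -0.2 0" --pt "0.6 0 0 0 0 -0.2 0" --pt "0.6 0 0 0 0 -0.1 0" --pt "0.6 0 0 0 0 0 0"

```text
clock: 15.6
tool_pos: [0.5908, 0.1353, 0.1435]
ee_rot: [[-0.008, 0.999, -0.05], [0.001, -0.05, -0.999], [-1.0, -0.008, -0.0]]
ft_force: [-5.2, -1.3, 12.3]
gripper_width: 0.0214
```

>>> send_rows --pt "0.5 -0.4 0 0 0 0.2 0" --pt "0.5 -0.4 0 0 0 0.2 0" --pt "0.5 -0.3 0 0 0 0 0" --pt "0.5 0 0 0 0 0 0"

```text
clock: 16.0
tool_pos: [0.5901, 0.1354, 0.1437]
ee_rot: [[0.002, 0.999, -0.049], [0.0, -0.049, -0.999], [-1.0, 0.001, -0.0]]
ft_force: [-2.8, 0.2, 10.3]
gripper_width: 0.0214
```

>>> send_rows --pt "0.6 -0.2 0 0 0 0 0" --pt "0.6 0 0 0 0 0 0" --pt "0.6 0 0 0 0 0 0" --pt "0.6 0 0 0 0 0 0" --pt "0.6 0 0 0 0 0 0" --pt "0.6 0 0 0 0 0 0" --pt "0.6 0 0 0 0 0 0" --pt "0.6 0 0 0 0 0 0" --pt "0.6 0 0 0 0 0 0" --pt "0.6 0 0 0 0 0 0" --pt "0.6 0 0 0 0 0 0" --pt "0.6 0 0 0 0 0 0" --pt "0.6 0 0 0 0 0 0" --pt "0.6 0 0 0 0 0 0"

```text
clock: 17.4
tool_pos: [0.5899, 0.1354, 0.1433]
ee_rot: [[0.006, 0.999, -0.049], [0.001, -0.049, -0.999], [-1.0, 0.006, -0.001]]
ft_force: [-4.7, -1.9, 14.0]
gripper_width: 0.0212
```

>>> send_rows --pt "0 0 0 0 0 -0.2 0" --pt "0 0 0 0 0 -0.1 0" --pt "0 0 0 0 0 0 0"

```text
clock: 17.7
tool_pos: [0.5899, 0.1353, 0.1445]
ee_rot: [[0.002, 0.999, -0.049], [0.001, -0.049, -0.999], [-1.0, 0.002, -0.001]]
ft_force: [-1.7, -0.8, 4.7]
gripper_width: 0.0215
```

>>> send_rows --pt "-0.1 -0.1 0 0 0 0 0" --pt "-0.1 -0.1 0 0 0 0 0"

```text
clock: 17.9
tool_pos: [0.5897, 0.1353, 0.1448]
ee_rot: [[0.002, 0.999, -0.049], [0.001, -0.049, -0.999], [-1.0, 0.002, -0.001]]
ft_force: [-1.3, 0.2, 2.2]
gripper_width: 0.0215
```

>>> send_rows --pt "0 0 0 0 0 0 0.35" --pt "0 0 0 0 0 0 0.5" --pt "0 0 0 0 0 0 0.6" --pt "0 0 0 0 0 0 0.8" --pt "0 0 0 0 0 0 0.8" --pt "0 0 0 0 0 0 0.8" --pt "0 0 0 0 0 0 0.8"

```text
clock: 18.6
tool_pos: [0.59, 0.1355, 0.1442]
ee_rot: [[0.002, 0.999, -0.049], [0.001, -0.049, -0.999], [-1.0, 0.002, -0.001]]
ft_force: [0.9, -0.2, -0.1]
gripper_width: 0.0723
```

```bash
python3 look.py side9 280 140 55 60 10
```

```text
{'clock': 18.65, 'tool_pos': [0.59, 0.1355, 0.1442], 'ee_rot': [[0.0022, 0.9988, -0.0491], [0.0012, -0.0491, -0.9988], [-1.0, 0.0021, -0.0013]], 'ft_force': [0.1673, -0.105, -0.791], 'moment': [-0.0346, -0.1213, 0.0392], 'gripper_width': 0.0725}
```

View pics/side9.png

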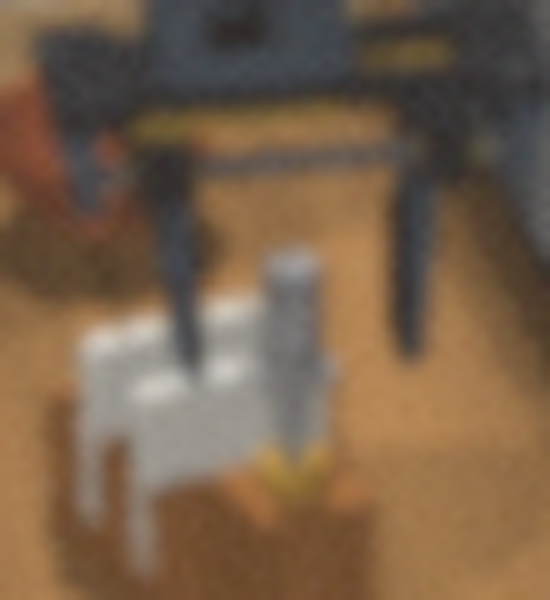

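The gauge is released and stands upright with the stop on the rim. I'll back straight up, clear of it, and then look.

>>> send_rows --pt "-5 0 0 0 0 0 0.8" --pt "-15 0 0 0 0 0 0.8" --pt "-20 0 0 0 0 0 0.8" --pt "-25 0 0 0 0 0 0.8" --pt "-25 0 0 0 0 0 0.8" --pt "-10 0 0 0 0 0 0.8" --pt "0 -10 0 0 0 0 0.8" --pt "0 -25 0 0 0 0 0.8" --pt "0 -35 0 0 0 0 0.8" --pt "0 -35 0 0 0 0 0.8" --pt "0 -30 0 0 0 0 0.8" --pt "0 -15 0 0 0 0 0.8" --pt "0 0 0 0 0 0 0.8"

```text
clock: 19.95
tool_pos: [0.4267, 0.1419, 0.242]
ee_rot: [[-0.008, 0.999, -0.049], [-0.0, -0.049, -0.999], [-1.0, -0.007, 0.001]]
ft_force: [-0.2, -0.1, -0.0]
gripper_width: 0.073
```

```bash
python3 look.py sideA 280 140 55 60 10;python3 look.py topA 235 130 160 120 5 top
python3 - <<'E'
from h import *
t=dict(np.load("topA.npz"));s=dict(np.load("sideA.npz"))
for d,b in((t,(270,290,185,215)),(s,(300,320,155,200))):
    p=pts(d,*b);q=p[(p[:,2]>.12)&(abs(p[:,0]-.589)<.03)&(abs(p[:,1]-.135)<.03)];print(len(q),q.mean(0) if len(q) else 0,q[:,2].max() if len(q) else 0)
E
```

```text
{'clock': 20.0, 'tool_pos': [0.4278, 0.1419, 0.242], 'ee_rot': [[-0.007, 0.9987, -0.0496], [-0.0003, -0.0496, -0.9988], [-1.0, -0.0069, 0.0007]], 'ft_force': [-0.9846, 0.0512, -0.0635], 'moment': [-0.0395, -0.1238, -0.0116], 'gripper_width': 0.0729}
{'clock': 20.05, 'tool_pos': [0.4292, 0.142, 0.2423], 'ee_rot': [[-0.0059, 0.9987, -0.0498], [-0.0002, -0.0498, -0.9988], [-1.0, -0.0059, 0.0004]], 'ft_force': [0.3575, -0.6379, -0.3842], 'moment': [0.0074, -0.1423, -0.0128], 'gripper_width': 0.0729}
71 [0.58816871 0.13186254 0.14693527] 0.1669517062473582
85 [0.58416796 0.1291421  0.1420463 ] 0.16609251424358262
```

View pics/sideA.png

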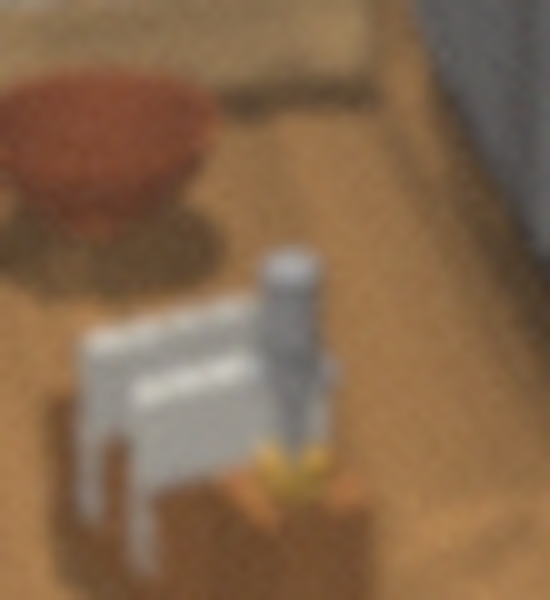

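View pics/topA.png

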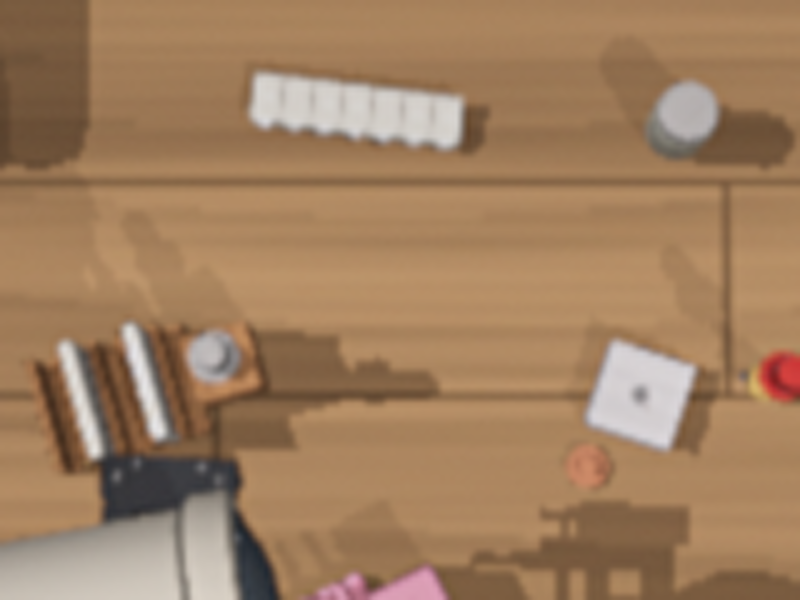

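>>> send_rows --pt "0 0 0 0 0 0 0.8" --pt "0 0 0 0 0 0 0.8" --pt "0 0 0 0 0 0 0.8"

```text
clock: 20.35
tool_pos: [0.4313, 0.1419, 0.2416]
ee_rot: [[-0.006, 0.999, -0.05], [-0.0, -0.05, -0.999], [-1.0, -0.006, 0.0]]
ft_force: [0.4, 0.2, 0.0]
gripper_width: 0.0734
```

Run:
```python
from rig import robot
robot.job_done();print(robot.sense()['clock'])
```

```text
the job is handed in; nothing more can be done
the job is handed in; nothing more can be done
```

I set the steel gauge to the bore in the brown rack, left it standing there, and handed the job in after about 20 s of the 56 s allowed. No verdict is given, so what follows is from my own checks.

- **Bottoming out:** The stop began sliding at about 3–4 N. The rod then met the hard bottom about 48–49 mm down, where the force rose by roughly 8 N/mm, as the knob's spring should.
- **Pressing:** I held it on the bottom for over 5 s. The wrist readings showed 9–16.5 N, about 18 N at most on the rack once the gauge's weight is added. That is over the 10 N aimed for but well under 30 N.
- **After release:** I eased the force to about 2 N before opening the gripper and backed away clear. The last pictures show the gauge upright with the stop on the rim. The knob top is at about 0.164–0.166 m, which gives a depth of about 46–48 mm and roughly agrees with the arm's figure.
- **Other objects:** Nothing else in the last pictures looks moved. The mug and whisk were outside those crops, but the arm only passed well above that area.
- **What disagreed:** There was a sideways load of 3–5 N in x while pressing, so the gauge was a little off-centre in the hand. My trims reduced it only partly, and the tool tilted by at most about 0.01 rad. The two estimates of the bore's position differed by about 2 mm, and the rod still went in without contact.

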